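Press home both locking slides of a vial carrier

ROBOT

A 7-joint arm with a two-finger parallel gripper is mounted at the origin on the work surface. World frame = base frame: x ahead of the robot, y to its left, z up, the work surface at z = 0. Lengths are in m, angles in rad, forces in N, time in s.
With the tool pointing down it reaches from about 0.4 to 0.85 m from the base axis. Payload 10.4 kg.
Tool frame: the origin (TCP) lies at the very end of the fingers, on their centre line; the grasp point (between the pads) lies 19 mm behind it; z points along the fingers, y is the line along which they close (so a half turn about z gives the same grasp; the last joint's range is limited). The gripper opens to 87 mm and grips with 3 to 60 N. Pads are 19 mm wide; open, the fingers measure 117 mm over their backs; the gripper's body (75 mm by 190 mm) begins 51 mm behind the grasp point.
Start: joints at [-1.232, 0.332, -0.065, 1.46, 0.022, 1.35, -0.088], TCP at [0.221, 0.585, 0.223] pointing down, gripper open.
Joint ranges: [-2.6, 2.6], [-0.5, 2.12], [-1.47, 1.34], [0.16, 2.42], [-1.27, 4.41], [0.06, 2.06], [-2.6, 2.6]. Speed limits (rad/s): [2.22, 2.22, 2.79, 2.79, 3.14, 3.14, 3.14].

INTERFACE

Orientations are given as a unit quaternion [x, y, z, w].
In Python, from bench import read_state, cams, workorder gives the robot as it stands.
- The arm moves only by the shell command python3 -m crank 'ROWS' [FORCE]. ROWS is text: rows parted by semicolons, each of 5 numbers parted by spaces: the shift along the tool's x, y, z scaled (see below), then the turn about the tool's z scaled (see below), then the opening, from -1 (shut) to 1 (fully open). In form: dx dy dz yaw jaw; .... A call has 1 to 10 rows; each row shifts and turns the commanded pose from where the row before left it, along the tool's axes as they then stand; what a row does not reach is not made up. The controller multiplies each number of a shift by 200 mm and each number of a turn by 90 degrees. A row lasts 1/10 s, in which the tool goes at most 50 mm and 8.59 degrees, less where a joint would pass 70% of its speed; a pose out of reach is approached as far as the arm can. A call with a number of a shift or a turn outside -1 to 1 is refused whole. A call with a gripper value outside its range is refused whole. The fingers move at their own pace and stop on an object; FORCE is the grip in N (left out, the last holds). Time passes only in rows, so rows that do not move let the fingers close. It gives the time, the measured TCP pose, the force, the opening and the grip force at its end, in the units of the state.
- read_state(): the state, without advancing time (a new reading comes with each control period).
- cams.camera(name): name is "scene" or "top" or "wrist"; returns a dict with "img" (400x640x3 uint8, blue, green, red), "K" (3x3 intrinsics, pixels), "xyz" and "attitude" of the camera in the world; the wrist camera has in their place "mount" (4x4, takes a point from camera to tool coordinates, whose origin is the TCP and whose axes are the flange's). Camera axes: x right, y down, z forward; pixel columns grow to the right and rows downward; lengths in m; the calibration is good to about 2 mm. A picture is of the moment at which its call begins: read the wrist's pose just before it. There is no depth.
- workorder.close_job(): hands the job in; it is judged then, once.
The state is a dict: "time": time; "joint_positions": joint angles; "joint_vel": joint speeds; "joint_torque": joint torques, N m; "ee_pos": TCP position; "eef_rot": TCP orientation; "ft_force": force on the tool from outside, world axes, zero at the start; "torque": the same for the moment, N m; "width": finger opening in m; "grip_force": force on a finger pad.
Only numpy, scipy, OpenCV 4.12 (cv2) and the standard library are available. Lean on these libraries where they do the work, as an engineer would, in place of code of your own. Each camera call takes 0.05 s, during which the arm holds its last target. There are 200 camera calls.

TASK

Lift the white vial carrier by its handle off the sloped stand and press the locking slide on its short end fully home by pushing it against the front of the bent steel bracket. Then turn the carrier and press the slide on its long side fully home against the same bracket. Finally set the carrier down upright on the bench and let go; do not drop it or tip it over, and leave the spray bottle, scoop and tub where they are.

Things in the scene. Friction and masses are not known exactly. Their poses are not given: they have to be found in the camera images.
- carrier: White plastic vial carrier, 0.5 kg: block 110 mm (x) by 84 (y) by 44 high, vials in it up to 65 mm high, bridge handle on top, 106 mm high. Origin: centre of its underside, z up. Starts tilted on the stand, x pointing up the slope. An aluminium locking slide stands out of its +x end and one out of its +y side, each 50 mm wide, 22 high, centred 26 mm above the underside; other faces are plain.
- handle (a point): Middle of the carrier's handle bar, 95 mm above the carrier's underside (carrier x = y = 0). The bar is 104 mm long along the carrier's x, 16 mm thick along its y, 22 mm high, on a post at each end; below it are 20 mm of free space down to the vial caps.
- end_slide (a joint): Travel of the slide in the carrier's +x end, in m: 0 = standing 12 mm proud, 0.010 = fully home against its stop, still 2 mm proud. Starts at 0 to 0.002. Needs about 5 N, stays where it is left.
- end_slide_face (a point): Centre of the outer face of the end slide (moves with it; at joint value 0 it is at carrier x = 67 mm, y = 0, z = 26 mm).
- side_slide (a joint): Travel of the slide in the carrier's +y side, same kind and values as end_slide.
- side_slide_face (a point): Centre of the outer face of the side slide (at joint value 0 it is at carrier x = 0, y = 54 mm, z = 26 mm).
- bracket: Bent stainless bracket bolted to the bench: an upright plate 160 mm wide (its y), 55 mm high, 6 mm thick, with flange and three gussets behind it (to +x). Origin: bottom centre of the plate's flat front face; the face is the plane x = 0 and looks to the bracket's -x, roughly towards the robot. Rigid.
- stand: Fixed stainless stand: a seat 150 mm wide sloping at 30 degrees, rising to the stand's +x (away from the robot), with a 25 mm lip at the low end, where the carrier's plain -x end leans. Origin on the bench, 60 mm below the middle of the carrier's underside. Posts at stand x = 90, y = -125 and 125 mm carry a lamp bar.
- lamp_bar (a point): Centre of the fixed lamp bar over the stand: 34 mm deep (x), 270 long (y), 24 high, at stand x = -8, 276 mm above the bench. It blocks a gripper pointing straight down at the handle; one tilted like the carrier (30 degrees, hand towards the robot) clears it. Lift at most 50 mm square to the seat, then draw back to the stand's -x.
- spray: Bystander: white bottle, 64 mm across, 170 mm tall. Origin under its centre.
- scoop: Bystander: flat steel scoop with a black handle, 190 mm long, 80 mm wide, lying on the bench. Origin where blade and handle meet.
- tub: Bystander: open white plastic tub 170 x 120 x 60 mm. Origin under its centre.
Not all that is in view belongs to the job. What is shaped like the bracket but orange or purple is not meant.

How it is judged:
On the way, in this order (a step that is already met when the one before it is completed fails the run):
1. the end slide is home while its face is against the front of the bracket and the side slide is still out (value of joint end_slide above 0.008 m and value of joint side_slide below 0.005 m and contact force between carrier and bracket above 1 N and x of end_slide_face in the frame of bracket between -0.004 and 0.003 m), for 0.05 s.
2. the side slide is home while its face is against the front of the bracket (value of joint side_slide above 0.008 m and contact force between carrier and bracket above 1 N and x of side_slide_face in the frame of bracket between -0.004 and 0.003 m), for 0.05 s.
At the end, for the whole second after the job is handed in: Both slides are within 2 mm of fully home and the carrier stands at rest, upright within 0.08 rad, with its underside on the bench (within 4 mm) (value of joint each of end_slide, side_slide above 0.008 m and angle between carrier's own z axis and vertical below 0.08 rad and height (world z) of carrier below 0.004 m and linear speed of carrier below 0.02 m/s); the robot touches nothing.
It fails at once if the carrier is dropped (falls faster than 0.5 m/s with no finger on it) (contact force between the fingers and carrier below 0.1 N and linear speed of carrier above 0.5 m/s).
It fails at once if the carrier is tipped over (more than 1.1 rad from upright) (angle between carrier's own z axis and vertical above 1.1 rad).
It fails at once if a bystander is moved more than 30 mm (distance of any of spray, scoop, tub from where it was at the start of the episode above 0.03 m).
It also fails if it takes over 64 s, if anything falls off the work surface, if the arm or the gripper's body presses on something with over 40 N, if the wrist force passes 120 N, or if a joint passes its speed limit or range.

## Working session

There is one attempt and no reset: what is moved stays moved. The work goes in short steps, Python scripts to look and compute and a shell command to move; the robot and the scene stay as the last step left them, time stands still between calls to the robot, and variables do not carry over. Pictures are saved under pics/ and viewed, at most 10 in all, crops included, and the job is handed in when it is done.

```bash
ls; mkdir -p pics; python3 - <<'E'
from bench import read_state, cams
import cv2,numpy as np
s=read_state();print({k:np.round(v,3).tolist() for k,v in s.items()})
for n in("scene","top"):
    c=cams.camera(n);cv2.imwrite(f"pics/{n}0.png",c["img"]);print(n,c["K"],c["xyz"],c["attitude"])
    np.savez(f"{n}.npz",K=c["K"],xyz=c["xyz"],q=c["attitude"])
E
```

```text
pics
{'time': 0.0, 'joint_positions': [-1.232, 0.333, -0.065, 1.461, 0.022, 1.35, -0.089], 'joint_vel': [0.0, 0.001, 0.002, 0.001, -0.001, 0.0, 0.0], 'joint_torque': [-0.001, -62.327, 0.024, -38.989, -0.061, 0.04, 0.0], 'ee_pos': [0.221, 0.584, 0.222], 'eef_rot': [0.18, 0.984, -0.001, -0.0], 'ft_force': [-0.041, 0.237, 0.836], 'torque': [-0.021, 0.002, -0.011], 'grip_force': 0.0, 'width': 0.087}
scene [[442.49425225   0.         315.04302097]
 [  0.         442.49425225 201.69022517]
 [  0.           0.           1.        ]] [ 1.30049894 -0.76845215  1.36736883] [ 0.85456295  0.37346927 -0.13636505 -0.33413686]
top [[481.25208346   0.         321.20371516]
 [  0.         481.25208346 201.74886992]
 [  0.           0.           1.        ]] [ 0.1961074  -0.01450445  1.70325005] [ 0.71314883 -0.69181081  0.07720298 -0.08280245]
```

View pics/scene0.png

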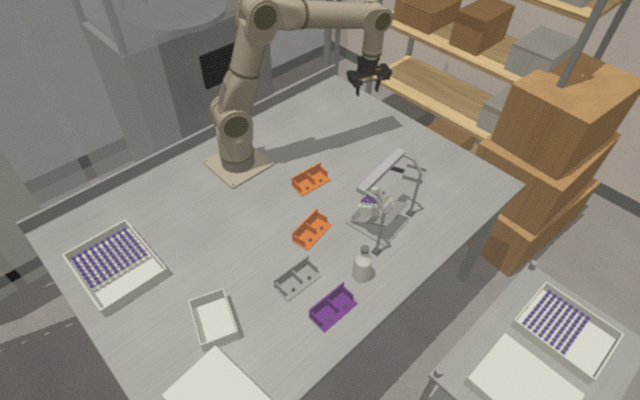

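View pics/top0.png

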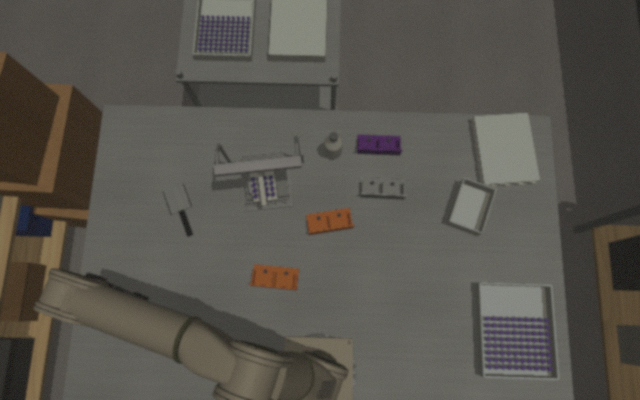

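In the top view, the bracket-shaped objects are orange (275,277), orange (329,221), purple (379,145) and grey steel (382,188). The grey one fits the description, being bare stainless; in the scene view it is at (298,279). The carrier is at (262,188), with the lamp bar above it at (258,164). I'll enlarge this area to confirm.

```bash
python3 - <<'E'
import cv2,numpy as np
a=cv2.imread("pics/top0.png")[125:215,205:410]; cv2.imwrite("pics/topc.png",cv2.resize(a,None,fx=3.9,fy=3.9,interpolation=cv2.INTER_CUBIC))
b=cv2.imread("pics/scene0.png")[140:310,265:430]; cv2.imwrite("pics/scenec.png",cv2.resize(b,None,fx=3.5,fy=3.5,interpolation=cv2.INTER_CUBIC))
E
```

```text
(no output)
```

View pics/topc.png

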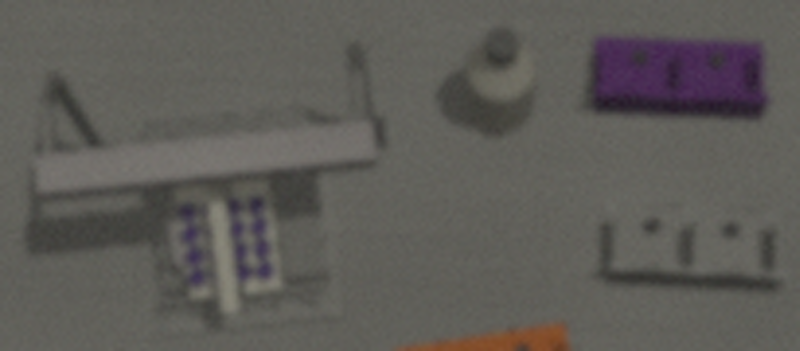

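View pics/scenec.png

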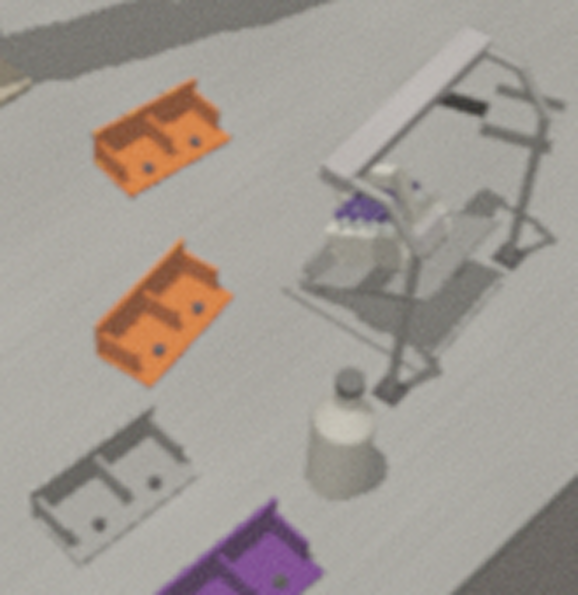

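The crops confirm it: the grey steel bracket is at top-crop (602..778, 280), with its plate towards the robot. The lamp-bar corners are at top-crop (35,155) and (378,158). The carrier handle runs from (215,200) to (229,312). The spray cap is at (500,47).

```bash
cat > h.py <<'E'
import numpy as np
from scipy.spatial.transform import Rotation as R
from scipy.optimize import least_squares
C={n:np.load(f"{n}.npz") for n in("scene","top")}
def proj(n,P):
    c=C[n];p=(np.atleast_2d(P)-c["xyz"])@R.from_quat(c["q"]).as_matrix();p=p@c["K"].T;return p[:,:2]/p[:,2:]
def ray(n,uv,z):
    c=C[n];d=R.from_quat(c["q"]).as_matrix()@np.linalg.solve(c["K"],[*uv,1]);return c["xyz"]+d*(z-c["xyz"][2])/d[2]
def tc(p): return (np.array(p)+.5)/3.9-.5+[205,125]
def sc(p): return (np.array(p)+.5)/3.5-.5+[265,140]
def fit(obs,x0):
    def w(x,P):
        c,s=np.cos(x[2]),np.sin(x[2]);return np.array([x[0]+c*P[0]-s*P[1],x[1]+s*P[0]+c*P[1],P[2]])
    f=lambda x:np.concatenate([proj(n,w(x,P))[0]-uv for n,P,uv in obs])
    r=least_squares(f,x0,loss="soft_l1");return r.x,f(r.x).reshape(-1,2).round(1)
E
python3 - <<'E'
from h import *
for nm,p in dict(o1=(275,277),o2=(329,221),purple=(379,145),grey=(382,188),spray_z0=(333,150),tub=(470,206)).items(): print(nm,ray("top",p,0).round(3))
print("spray cap",ray("top",tc((500,47)),.17).round(3),ray("scene",sc((350,375)),.17).round(3))
L=[("top",(9,135,288),tc((35,155))),("top",(9,-135,288),tc((377,122))),("top",(-25,-135,264),tc((379,158))),("top",(-25,135,264),tc((37,192))),
("scene",(-25,-135,288),sc((322,163))),("scene",(9,-135,288),sc((348,177))),("scene",(-25,135,288),sc((470,28))),("scene",(9,135,288),sc((493,40)))]
x,r=fit([(n,np.array(P)/1e3,u) for n,P,u in L],[.5,.15,0]);print("stand",x.round(4),r.tolist())
B=[("top",(0,80,35),tc((602,275))),("top",(0,-80,35),tc((778,284))),("scene",(3,-80,55),sc((32,495))),("scene",(3,80,55),sc((152,410)))]
x2,r=fit([(n,np.array(P)/1e3,u) for n,P,u in B],[.55,-.2,0]);print("bracket",x2.round(4),r.tolist())
# handle ends in top view, seat model
c,s=np.cos(x[2]),np.sin(x[2])
for cx in(-52,0,52):
    a=np.pi/6;P=np.array([cx*np.cos(a)-106*np.sin(a),0,60+cx*np.sin(a)+106*np.cos(a)])/1e3
    W=np.array([x[0]+c*P[0],x[1]+s*P[0],P[2]]);q=proj("top",W)[0];print(cx,W.round(3),((q-[205,125]+.5)*3.9-.5).round(0),((proj("scene",W)[0]-[265,140]+.5)*3.5).round(0))
E
```

```text
o1 [0.313 0.159 0.   ]
o2 [ 0.519 -0.025  0.   ]
purple [ 0.813 -0.204  0.   ]
grey [ 0.647 -0.215  0.   ]
spray_z0 [ 0.788 -0.033  0.   ]
tub [ 0.589 -0.534  0.   ]
spray cap [ 0.776 -0.029  0.17 ] [ 0.78  -0.026  0.17 ]
stand [0.6462 0.204  0.126 ] [[-0.7, -2.4], [-1.0, -2.0], [-0.3, 1.6], [1.0, 0.9], [-0.9, 0.3], [-0.2, 1.0], [-0.6, -0.5], [0.6, -0.0]]
bracket [ 0.6109 -0.2109 -0.0135] [[0.5, -0.8], [0.3, -1.2], [-0.4, -1.4], [-0.1, -2.4]]
-52 [0.549 0.192 0.126] [236. 307.] [325. 170.]
0 [0.594 0.197 0.152] [229. 249.] [361. 172.]
52 [0.638 0.203 0.178] [222. 190.] [398. 175.]
```

```bash
cat >> h.py <<'E'
def to(xyz,ydir_deg=None,grasp=False):
    """print shift/turn in row units to bring TCP to xyz, tool y (mod 180) to world angle ydir"""
    from bench import read_state
    s=read_state();M=R.from_quat(s["eef_rot"]).as_matrix();d=np.array(xyz)-s["ee_pos"]
    ya=np.degrees(np.arctan2(M[1,1],M[0,1]));o="t=%.1f pos %s yang %.1f tilt %.1f"%(s["time"],np.round(s["ee_pos"],4),ya,np.degrees(np.arccos(-M[2,2])))
    print(o,"F",np.round(s["ft_force"],1),"T",np.round(s["torque"],2),"w %.4f g %.1f"%(s["width"],s["grip_force"]),"q",np.round(s["joint_positions"],2))
    print(" shift/0.2:",(M.T@d/.2).round(3),"min rows %.1f"%(np.linalg.norm(d)/.05),end=" ")
    if ydir_deg is not None: print("yaw/90:",round(-((ydir_deg-ya+90)%180-90)/90,3),end="")
    print()
E
python3 -m crank '-.2 -.135 -.015 0 1; -.2 -.135 -.015 0 1; -.2 -.135 -.015 0 1; -.2 -.135 -.015 0 1; -.2 -.135 -.015 0 1; -.2 -.135 -.015 0 1; -.2 -.135 -.015 0 1'
python3 -c "
from h import *
to([.5,.19,.25],97.2)"
```

```text
time: 0.8
ee_pos: [0.4169, 0.3068, 0.2435]
eef_rot: [0.18, 0.984, 0.0, -0.0]
ft_force: [0.3, -0.1, -0.3]
width: 0.0869
grip_force: 0.0
t=0.8 pos [0.4169 0.3068 0.2435] yang 69.3 tilt 0.0 F [ 0.3 -0.1 -0.3] T [ 0.03 -0.04  0.01] w 0.0869 g 0.0 q [-0.86  0.08  0.14  1.72 -0.01  1.34  0.5 ]
 shift/0.2: [-0.595 -0.399 -0.032] min rows 2.9 yaw/90: -0.31
```

```bash

python3 -m crank '-.2 -.135 -.01 0 1; -.2 -.135 -.01 0 1; -.195 -.13 -.01 0 1; 0 0 0 -.08 1; 0 0 0 -.08 1; 0 0 0 -.075 1; 0 0 0 -.075 1; 0 0 0 0 1; 0 0 0 0 1'
python3 - <<'E'
from h import *
from bench import read_state,cams
import cv2
to([.5,.19,.25],97.2)
s=read_state();c=cams.camera("wrist");cv2.imwrite("pics/w1.png",c["img"]);np.savez("w1.npz",K=c["K"],m=c["mount"],p=s["ee_pos"],q=s["eef_rot"]);print(c["mount"].round(3),c["K"])
E
```

```text
time: 1.7
ee_pos: [0.4991, 0.1917, 0.2493]
eef_rot: [-0.061, 0.998, -0.0, -0.0]
ft_force: [-1.1, -0.4, 0.5]
width: 0.087
grip_force: 0.0
t=1.7 pos [0.4991 0.1917 0.2493] yang 97.0 tilt 0.0 F [-1.1 -0.4  0.5] T [ 0.01  0.01 -0.01] w 0.0870 g 0.0 q [-0.68  0.11  0.25  1.67 -0.03  1.36  1.27]
 shift/0.2: [-0.004 -0.009 -0.003] min rows 0.0 yaw/90: -0.003
[[-0.    -0.966 -0.258  0.071]
 [ 1.    -0.    -0.001  0.   ]
 [ 0.001 -0.258  0.966 -0.161]
 [ 0.     0.     0.     1.   ]] [[303.60610859   0.         318.17903832]
 [  0.         303.60610859 203.0054566 ]
 [  0.           0.           1.        ]]
```

View pics/w1.png

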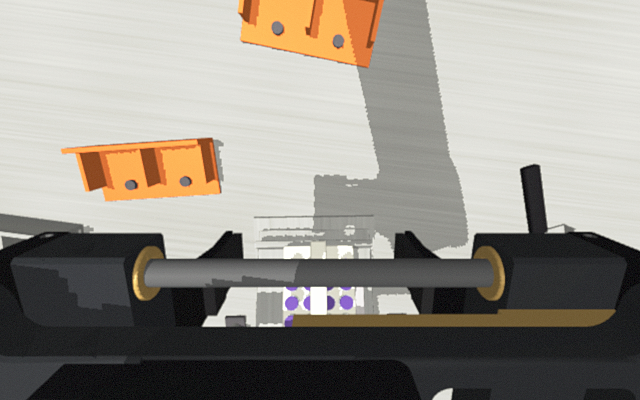

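The wrist view shows the handle bar running vertically at column 318, with its low end at about (318,241). It is centred in tool y and parallel to tool x. The two orange decoys are on the robot side.

```bash
python3 - <<'E'
from h import *
w=np.load("w1.npz");M=R.from_quat(w["q"]).as_matrix()
def wray(uv,z):
    m=w["m"];o=M@m[:3,3]+w["p"];d=M@m[:3,:3]@np.linalg.solve(w["K"],[*uv,1]);return o+d*(z-o[2])/d[2]
for uv in((318,241),(310,241),(326,241)):print(wray(uv,.126).round(4))
to([.571,.2005,.20],97.2)
E
```

```text
[0.5437 0.1969 0.126 ]
[0.5447 0.1889 0.126 ]
[0.5427 0.2049 0.126 ]
t=1.8 pos [0.4991 0.1917 0.2494] yang 97.0 tilt 0.0 F [-0.2 -0.  -0. ] T [0.06 0.02 0.03] w 0.0870 g 0.0 q [-0.68  0.11  0.25  1.67 -0.03  1.36  1.27]
 shift/0.2: [-0.362  0.     0.247] min rows 1.8 yaw/90: -0.002
```

```bash

python3 -m crank '0 0 .15 0 1; 0 0 .15 0 1; 0 0 .15 0 1; -.1 0 0 0 1; -.1 0 0 0 1; -.08 0 0 0 1; -.045 0 0 0 1; 0 0 0 0 1' 60
python3 -c "
from h import *
to([.564,.1998,.1045],97.2)"
```

```text
time: 2.55
ee_pos: [0.5641, 0.1998, 0.1592]
eef_rot: [-0.062, 0.998, -0.0, -0.0]
ft_force: [-0.7, -0.6, 0.3]
width: 0.087
grip_force: 0.0
t=2.5 pos [0.5641 0.1998 0.1592] yang 97.1 tilt 0.0 F [-0.7 -0.6  0.3] T [0.05 0.05 0.  ] w 0.0870 g 0.0 q [-0.63  0.32  0.26  1.63 -0.09  1.21  1.34]
 shift/0.2: [0.001 0.    0.274] min rows 1.1 yaw/90: -0.001
```

```bash

python3 -m crank '0 0 .1 0 1; 0 0 .1 0 1; 0 0 .07 0 1; 0 0 0 0 1' 60
python3 - <<'E'
from h import *
from bench import read_state,cams
import cv2
to([.564,.1998,.1045],97.2)
a=cams.camera("wrist")["img"];b=cams.camera("scene")["img"][80:260,280:500]
cv2.imwrite("pics/w2.png",np.vstack([cv2.resize(a,(480,300)),cv2.resize(b,(480,300*1),interpolation=cv2.INTER_CUBIC)]))
E
```

```text
time: 2.95
ee_pos: [0.562, 0.1995, 0.1037]
eef_rot: [-0.062, 0.998, -0.001, -0.002]
ft_force: [-0.9, -0.2, -0.0]
width: 0.0869
grip_force: 0.0
t=3.0 pos [0.562  0.1995 0.1037] yang 97.2 tilt 0.2 F [-0.9 -0.2 -0. ] T [0.05 0.03 0.06] w 0.0869 g 0.0 q [-0.62  0.37  0.25  1.69 -0.1   1.1   1.35]
 shift/0.2: [-0.01   0.    -0.004] min rows 0.0 yaw/90: -0.0
```

View pics/w2.png

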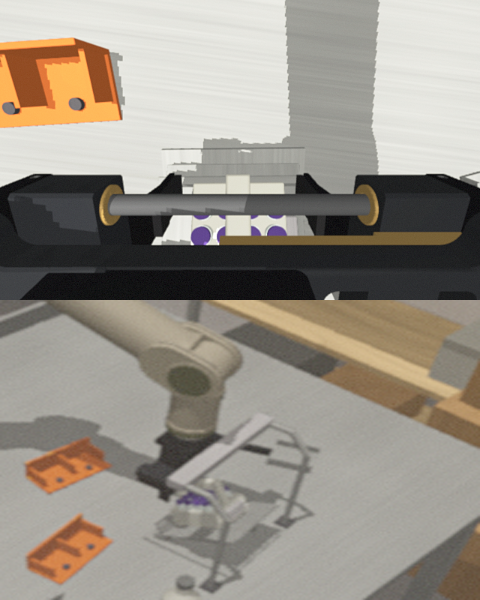

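The handle lies centred between the fingers at column 237 of the upper panel. The hand stands just in front of the lamp bar in the lower panel. The small tilt hints at light contact, so I'll back off 4 mm and check.

```bash

python3 -m crank '.01 0 0 0 1; 0 0 0 0 1; 0 0 0 0 1' 60
python3 -c "
from h import *
to([.562,.1998,.1045],97.2)"
```

```text
time: 3.35
ee_pos: [0.5619, 0.1998, 0.1062]
eef_rot: [-0.063, 0.998, 0.0, 0.0]
ft_force: [-0.3, 0.9, -0.1]
width: 0.0874
grip_force: 0.0
t=3.4 pos [0.5619 0.1998 0.1062] yang 97.2 tilt 0.1 F [-0.3  0.9 -0.1] T [0.02 0.03 0.04] w 0.0874 g 0.0 q [-0.62  0.36  0.25  1.69 -0.1   1.1   1.35]
 shift/0.2: [-0.     0.     0.009] min rows 0.0 yaw/90: -0.0
```

```bash

python3 -m crank '0 0 0 0 -1; 0 0 0 0 -1; 0 0 0 0 -1; 0 0 0 0 -1; 0 0 0 0 -1; 0 0 0 0 -1; 0 0 0 0 -1; 0 0 0 0 -1' 60
python3 -m crank '.012 0 -.02 0 -1; .025 0 -.04 0 -1; .025 0 -.04 0 -1; .025 0 -.04 0 -1; 0 0 0 0 -1'
python3 -c "
from h import *
to([.562,.1998,.1045],97.2)"
```

```text
time: 4.15
ee_pos: [0.5617, 0.1996, 0.1056]
eef_rot: [-0.063, 0.998, 0.0, -0.0]
ft_force: [-0.8, -0.7, -0.2]
width: 0.0308
grip_force: 0.0
time: 4.65
ee_pos: [0.5442, 0.1977, 0.1351]
eef_rot: [-0.063, 0.998, 0.001, 0.001]
ft_force: [1.2, 0.5, -2.5]
width: 0.0155
grip_force: 60.0
t=4.7 pos [0.5442 0.1977 0.1351] yang 97.2 tilt 0.1 F [ 1.2  0.5 -2.5] T [0.01 0.06 0.04] w 0.0155 g 60.0 q [-0.64  0.29  0.25  1.71 -0.08  1.14  1.33]
 shift/0.2: [-0.09  -0.001  0.153] min rows 0.7 yaw/90: -0.0
```

```bash

python3 -m crank '0 0 0 0 -1; 0 0 0 0 -1' 60
python3 - <<'E'
from h import *
from bench import read_state,cams
import cv2
to([.562,.1998,.1045],97.2)
a=cams.camera("wrist")["img"][150:350,160:480];b=cams.camera("scene")["img"][130:250,310:450]
cv2.imwrite("pics/w3.png",np.vstack([cv2.resize(a,(480,300)),cv2.resize(b,(350,300),interpolation=cv2.INTER_CUBIC) if 0 else cv2.resize(b,(480,300),interpolation=cv2.INTER_CUBIC)]))
E
```

```text
time: 4.85
ee_pos: [0.5445, 0.1976, 0.1335]
eef_rot: [-0.063, 0.998, 0.0, 0.0]
ft_force: [1.1, 0.6, -1.6]
width: 0.0155
grip_force: 60.0
t=4.8 pos [0.5445 0.1976 0.1335] yang 97.2 tilt 0.0 F [ 1.1  0.6 -1.6] T [ 0.06 -0.25  0.06] w 0.0155 g 60.0 q [-0.64  0.3   0.25  1.71 -0.08  1.14  1.33]
 shift/0.2: [-0.088  0.     0.145] min rows 0.7 yaw/90: -0.0
```

View pics/w3.png

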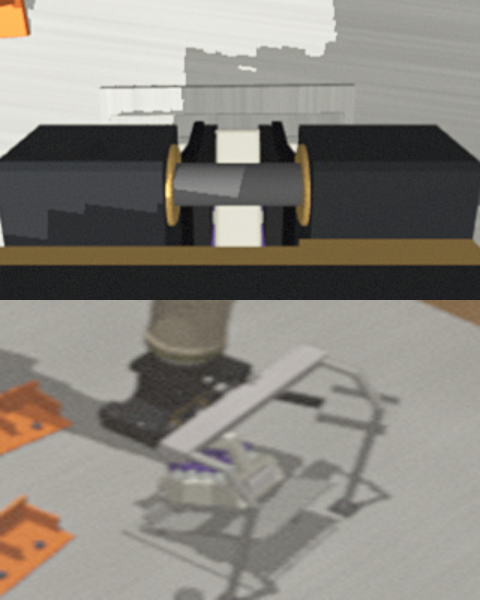

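The grip closed late, during the lift, so the hold is uncertain. I'll reverse the move, release and regrip properly.

```bash

python3 -m crank '-.02 0 .034 0 -1; -.02 0 .034 0 -1; -.02 0 .034 0 -1; -.02 0 .034 0 -1; 0 0 0 0 -1' 60
python3 -c "
from h import *
to([.562,.1998,.1045],97.2)"
```

```text
time: 5.45
ee_pos: [0.5604, 0.1992, 0.1113]
eef_rot: [-0.062, 0.998, 0.001, -0.0]
ft_force: [-26.7, -9.6, 52.3]
width: 0.0154
grip_force: 60.0
t=5.5 pos [0.5604 0.1992 0.1113] yang 97.1 tilt 0.1 F [-26.7  -9.6  52.3] T [-1.97  5.76  0.19] w 0.0154 g 60.0 q [-0.62  0.35  0.25  1.69 -0.1   1.11  1.35]
 shift/0.2: [-0.008  0.002  0.034] min rows 0.1 yaw/90: -0.001
```

```bash

python3 -m crank '0 0 -.01 0 -.3; 0 0 0 0 -.3; 0 0 0 0 -.3; 0 0 0 0 -.3' 60
python3 -c "
from h import *
to([.562,.1998,.1055],97.2)"
```

```text
time: 5.85
ee_pos: [0.5601, 0.1993, 0.1075]
eef_rot: [-0.063, 0.998, -0.0, -0.001]
ft_force: [0.5, 0.1, -0.4]
width: 0.0293
grip_force: 0.0
t=5.8 pos [0.5601 0.1993 0.1075] yang 97.2 tilt 0.1 F [ 0.5  0.1 -0.4] T [ 0.04  0.03 -0.01] w 0.0293 g 0.0 q [-0.62  0.36  0.25  1.69 -0.1   1.1   1.35]
 shift/0.2: [-0.01   0.001  0.01 ] min rows 0.1 yaw/90: -0.0
```

```bash

python3 -m crank '-.01 0 .01 0 -.3; 0 0 0 0 -1; 0 0 0 0 -1; 0 0 0 0 -1; 0 0 0 0 -1; 0 0 0 0 -1; 0 0 0 0 -1; 0 0 0 0 -1' 60
python3 -c "
from h import *
to([.562,.1998,.1055],97.2)"
```

```text
time: 6.65
ee_pos: [0.5622, 0.1996, 0.1062]
eef_rot: [-0.063, 0.998, -0.0, -0.0]
ft_force: [0.1, -0.3, -3.1]
width: 0.0157
grip_force: 60.0
t=6.7 pos [0.5622 0.1996 0.1062] yang 97.2 tilt 0.0 F [ 0.1 -0.3 -3.1] T [ 0.01 -0.17  0.08] w 0.0157 g 60.0 q [-0.62  0.36  0.25  1.69 -0.1   1.1   1.35]
 shift/0.2: [0.001 0.001 0.004] min rows 0.0 yaw/90: -0.0
```

```bash

python3 -m crank '.02 0 -.03 0 -1; .025 0 -.045 0 -1; .03 0 -.05 0 -1; .03 0 -.05 0 -1; .015 0 -.03 0 -1; 0 0 0 0 -1' 60
python3 -c "
from h import *
to([.50,.192,.16],97.2)"
```

```text
time: 7.25
ee_pos: [0.5382, 0.197, 0.1484]
eef_rot: [-0.063, 0.998, 0.0, 0.0]
ft_force: [0.9, -0.3, -3.6]
width: 0.0156
grip_force: 60.0
t=7.2 pos [0.5382 0.197  0.1484] yang 97.2 tilt 0.1 F [ 0.9 -0.3 -3.6] T [-0.04  0.25 -0.04] w 0.0156 g 60.0 q [-0.65  0.27  0.25  1.71 -0.07  1.17  1.32]
 shift/0.2: [ 0.193 -0.001 -0.058] min rows 0.8 yaw/90: -0.0
```

```bash

python3 -m crank '.05 0 -.02 0 -1; .1 0 -.04 0 -1; .1 0 -.06 0 -1; .1 0 -.08 0 -1; .1 0 -.1 0 -1; .05 0 -.05 0 -1; 0 0 0 0 -1' 60
python3 - <<'E'
from h import *
from bench import cams
import cv2
to([.50,.192,.16],97.2)
b=cams.camera("scene")["img"][100:250,270:450];c=cams.camera("top")["img"][130:260,190:400]
cv2.imwrite("pics/w4.png",np.vstack([cv2.resize(b,(480,300),interpolation=cv2.INTER_CUBIC),cv2.resize(c,(480,300),interpolation=cv2.INTER_CUBIC)]))
E
```

```text
time: 7.95
ee_pos: [0.4388, 0.1846, 0.2186]
eef_rot: [-0.063, 0.998, 0.001, 0.001]
ft_force: [1.2, 0.8, -4.6]
width: 0.0155
grip_force: 60.0
t=8.0 pos [0.4388 0.1846 0.2186] yang 97.2 tilt 0.1 F [ 1.2  0.8 -4.6] T [0.02 0.26 0.05] w 0.0155 g 60.0 q [-0.71 -0.01  0.22  1.86  0.    1.29  1.2 ]
 shift/0.2: [-0.307 -0.002  0.294] min rows 1.7 yaw/90: 0.0
```

View pics/w4.png

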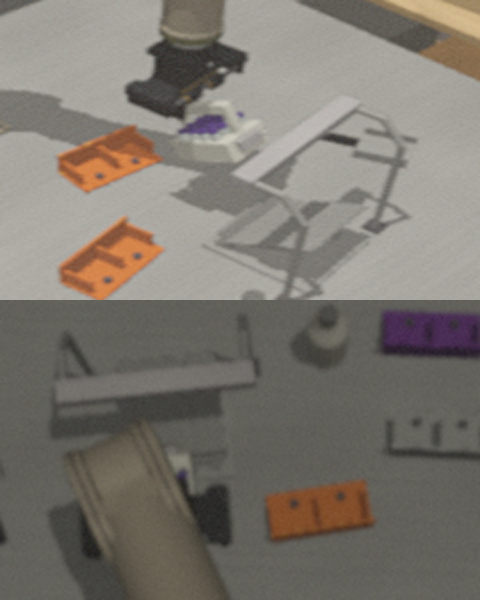

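The carrier hangs clear of the stand, still tilted, at upper panel (215,130). I'll move it to the free bench area in front of the steel bracket.

```bash
python3 -c "
from h import *
to([.43,-.21,.20],89.2)"
```

```text
t=8.1 pos [0.4394 0.1842 0.2169] yang 97.2 tilt 0.0 F [ 0.   1.4 -4.4] T [-0.01  0.3  -0.05] w 0.0157 g 60.0 q [-0.71 -0.    0.22  1.86  0.    1.29  1.2 ]
 shift/0.2: [ 0.293 -1.95   0.084] min rows 7.9 yaw/90: 0.089
```

```bash

python3 -m crank '.02 -.1 0 0 -1; .03 -.2 0 0 -1; .03 -.2 0 0 -1; .03 -.22 0 0 -1; .03 -.22 0 0 -1; .03 -.22 0 0 -1; .03 -.22 0 0 -1; .03 -.22 0 0 -1; .03 -.2 0 0 -1; .03 -.15 0 .08 -1' 60
python3 -c "
from h import *
to([.43,-.21,.20],89.2)"
```

```text
time: 9.05
ee_pos: [0.4298, -0.2132, 0.2166]
eef_rot: [0.002, 1.0, -0.001, -0.001]
ft_force: [-0.2, -0.2, -5.4]
width: 0.0158
grip_force: 60.0
t=9.1 pos [ 0.4298 -0.2132  0.2166] yang 89.8 tilt 0.1 F [-0.2 -0.2 -5.4] T [0.01 0.18 0.03] w 0.0158 g 60.0 q [-0.33 -0.02  0.7   1.87  0.01  1.29  1.93]
 shift/0.2: [-0.001  0.016  0.083] min rows 0.3 yaw/90: 0.007
```

```bash

python3 -m crank '0 .016 .1 .007 -1; 0 0 .15 0 -1; 0 0 .15 0 -1; 0 0 .12 0 -1; 0 0 .08 0 -1; 0 0 .05 0 -1; 0 0 0 0 -1' 60
python3 - <<'E'
from h import *
from bench import cams
import cv2
to([.43,-.21,.075],89.2)
b=cams.camera("scene")["img"][180:330,220:400];c=cams.camera("wrist")["img"]
cv2.imwrite("pics/w5.png",np.vstack([cv2.resize(b,(480,300),interpolation=cv2.INTER_CUBIC),cv2.resize(c,(480,300))]))
E
```

```text
time: 9.75
ee_pos: [0.4294, -0.2069, 0.0858]
eef_rot: [0.006, 1.0, -0.0, -0.002]
ft_force: [0.1, -0.6, -4.5]
width: 0.0157
grip_force: 60.0
t=9.8 pos [ 0.4294 -0.2069  0.0858] yang 89.3 tilt 0.2 F [ 0.1 -0.6 -4.5] T [0.06 0.25 0.02] w 0.0157 g 60.0 q [-0.3   0.15  0.71  2.03 -0.12  1.    2.02]
 shift/0.2: [-0.003 -0.015  0.054] min rows 0.2 yaw/90: 0.001
```

View pics/w5.png

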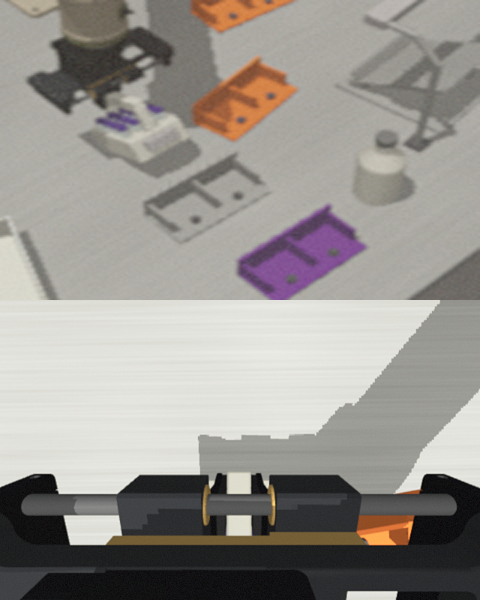

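The carrier is in front of the steel bracket, tilted with its low edge just above the bench. I'll ease it down and check the force.

```bash

python3 -m crank '0 0 .025 0 -1; 0 0 .025 0 -1; 0 0 0 0 -1' 60 | egrep 'ee_pos|ft'
python3 -m crank '0 0 .015 0 -1; 0 0 .015 0 -1; 0 0 0 0 -1' 60| egrep 'ee_pos|ft'
```

```text
ee_pos: [0.4302, -0.2066, 0.0769]
ft_force: [0.9, 0.3, -3.9]
ee_pos: [0.4309, -0.2071, 0.0735]
ft_force: [-13.7, 4.5, 33.9]
```

```bash

python3 -m crank '0 0 -.012 0 -1; 0 0 0 0 -1; 0 0 0 0 -1' 10 | egrep 'ee_pos|ft|grip'
python3 -m crank '-.03 0 -.012 0 -1; -.04 0 -.012 0 -1; -.04 0 -.006 0 -1; 0 0 0 0 -1' 10| egrep 'ee_pos|ft|grip'
python3 -m crank '-.04 0 0 0 -1; -.04 0 0 0 -1; -.04 0 0 0 -1; -.03 0 0 0 -1; 0 0 0 0 -1' 10| egrep 'ee_pos|ft|grip'
python3 - <<'E'
from h import *
from bench import cams
import cv2
to([.43,-.21,.075],89.2)
b=cams.camera("scene")["img"][200:300,240:360]
cv2.imwrite("pics/w6.png",cv2.resize(b,(720,600),interpolation=cv2.INTER_CUBIC))
E
```

```text
ee_pos: [0.4315, -0.2071, 0.0747]
ft_force: [-2.3, 0.9, 10.3]
grip_force: 10.0
ee_pos: [0.4535, -0.2068, 0.0796]
ft_force: [0.2, 0.4, -2.0]
grip_force: 10.0
ee_pos: [0.4832, -0.2072, 0.0794]
ft_force: [0.6, -0.7, -3.9]
grip_force: 10.0
t=11.7 pos [ 0.4832 -0.2072  0.0794] yang 89.4 tilt 0.0 F [ 0.6 -0.7 -3.9] T [0.07 0.08 0.02] w 0.0160 g 10.0 q [-0.27  0.29  0.68  1.92 -0.21  1.01  2.06]
 shift/0.2: [ 0.266 -0.017  0.022] min rows 1.1 yaw/90: 0.002
```

View pics/w6.png

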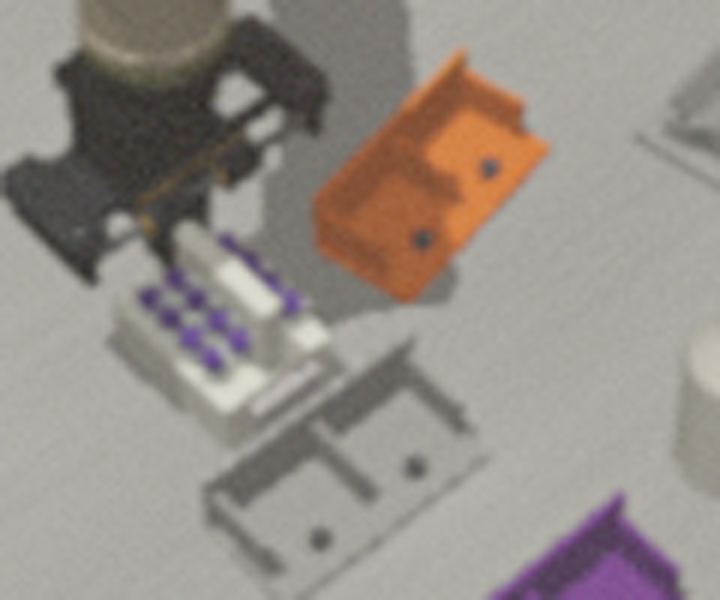

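The carrier is now about level in front of the bracket, with its end slide at (300,380) a little short of the plate. I've used all 10 pictures, so I'll continue by force and pose.

```bash

python3 -m crank '0 0 .008 0 -1; 0 0 .008 0 -1; 0 0 0 0 -1' 6 | egrep 'ee_pos|ft|grip'
python3 -m crank '0 0 .008 0 -1; 0 0 .008 0 -1; 0 0 0 0 -1' 6| egrep 'ee_pos|ft|grip'
python3 -m crank '0 0 .008 0 -1; 0 0 .008 0 -1; 0 0 0 0 -1' 6| egrep 'ee_pos|ft|grip'
```

```text
ee_pos: [0.4831, -0.2073, 0.0772]
ft_force: [-0.8, 0.7, 3.0]
grip_force: 6.0
ee_pos: [0.4834, -0.2073, 0.0742]
ft_force: [-0.0, 1.7, 5.5]
grip_force: 6.0
ee_pos: [0.4836, -0.2073, 0.071]
ft_force: [1.6, 0.4, 4.9]
grip_force: 6.0
```

```bash

python3 -m crank '0 0 0 0 -.15; 0 0 0 0 -.15; 0 0 -.01 0 -.15; 0 0 -.01 0 -.15; 0 0 0 0 -.15' 6 | egrep 'time|ee_pos|ft|grip|wid'
python3 -m crank '-.05 0 0 0 -.15; -.05 0 0 0 -.15; -.05 0 0 0 -.15; -.05 0 0 0 -.15; 0 0 0 0 -.15' 6| egrep 'ee_pos|ft|grip|wid'
```

```text
time: 13.1
ee_pos: [0.4825, -0.2074, 0.0744]
ft_force: [1.0, 0.6, -0.2]
width: 0.0364
grip_force: 0.0
ee_pos: [0.5239, -0.2076, 0.0739]
ft_force: [0.4, -1.0, 0.2]
width: 0.0371
grip_force: 0.0
```

```bash

python3 -m crank '0 0 0 0 -1; 0 0 0 0 -1; 0 0 0 0 -1; 0 0 0 0 -1; 0 0 0 0 -1; 0 0 0 0 -1; 0 0 0 0 -1; 0 0 0 0 -1' 60 | egrep 'ee_pos|ft|grip|wid'
python3 -m crank '-.02 0 0 0 -1; -.02 0 0 0 -1; 0 0 0 0 -1' 60 | egrep 'ee_pos|ft|grip|wid'
python3 -c "
from h import *
to([.60,-.211,.0744],89.2)"
```

```text
ee_pos: [0.5221, -0.2077, 0.0741]
ft_force: [-3.7, 1.4, 2.1]
width: 0.0156
grip_force: 60.0
ee_pos: [0.5275, -0.208, 0.0762]
ft_force: [-28.7, 8.0, 43.2]
width: 0.0157
grip_force: 60.0
t=14.7 pos [ 0.5275 -0.208   0.0762] yang 89.3 tilt 0.4 F [-28.7   8.   43.2] T [2.2  6.73 0.14] w 0.0157 g 60.0 q [-0.24  0.39  0.65  1.81 -0.27  1.04  2.07]
 shift/0.2: [-0.363 -0.01   0.007] min rows 1.5 yaw/90: 0.001
```

```bash
python3 - <<'E'
from h import *
f=lambda u:(np.array(u)+.5)/6-.5+[240,200]
print("corner bottom",ray("scene",f((232,447)),0).round(3),"top",ray("scene",f((230,408)),.044).round(3))
print("bar +x end top corner",ray("scene",f((290,325)),.106).round(3),"-x end",ray("scene",f((180,230)),.106).round(3))
print("top +x+y corner",ray("scene",f((340,350)),.044).round(3))
print("slide strip ends z.037",ray("scene",f((250,412)),.037).round(3),ray("scene",f((325,365)),.037).round(3))
print("plate top",ray("scene",f((205,490)),.055).round(3),ray("scene",f((410,345)),.055).round(3),"plate bottom front?",ray("scene",f((212,522)),0).round(3))
for P in[(.611,-.291,.055),(.611,-.131,.055),(.617,-.131,.055)]:
  print((proj("scene",P)[0]-[240,200])*6)
E
```

```text
corner bottom [ 0.577 -0.243  0.   ] top [ 0.579 -0.243  0.044]
bar +x end top corner [ 0.592 -0.205  0.106] -x end [ 0.496 -0.208  0.106]
top +x+y corner [ 0.592 -0.167  0.044]
slide strip ends z.037 [ 0.585 -0.233  0.037] [ 0.59  -0.178  0.037]
plate top [ 0.618 -0.294  0.055] [ 0.623 -0.139  0.055] plate bottom front? [ 0.61  -0.285  0.   ]
[198.34810544 476.38087793]
[403.52218567 322.58514387]
[410.24814947 328.60023626]
```

Pushing at handle height while on the bench jams, because nose friction tips the carrier. I'll back off, settle it flat, regrip near the +x end of the bar so gravity counters the push moment, and lift a few mm before pushing.

```bash

python3 -m crank '.02 0 0 0 -1; .02 0 0 0 -1; 0 0 0 0 -1; 0 0 0 0 -1' 6 | egrep 'ee_pos|ft|grip|wid'
python3 -m crank '0 0 .01 0 -1; 0 0 .01 0 -1; 0 0 0 0 -1' 6 | egrep 'ee_pos|ft|grip|wid'
python3 -m crank '0 0 0 0 -.15; 0 0 0 0 -.15; 0 0 0 0 -.15; 0 0 0 0 -.15; -.05 0 -.01 0 -.15; -.05 0 -.01 0 -.15; -.05 0 0 0 -.15; -.04 0 0 0 -.15; 0 0 0 0 -.15' 6| egrep 'ee_pos|ft|grip|wid'
```

```text
ee_pos: [0.522, -0.208, 0.074]
ft_force: [-3.7, 0.7, 1.7]
width: 0.0159
grip_force: 6.0
ee_pos: [0.5233, -0.208, 0.0706]
ft_force: [-1.2, 0.6, 4.8]
width: 0.016
grip_force: 6.0
ee_pos: [0.5616, -0.208, 0.0739]
ft_force: [-0.5, 1.1, 0.1]
width: 0.0371
grip_force: 0.0
```

```bash

python3 -m crank '0 0 0 0 -1; 0 0 0 0 -1; 0 0 0 0 -1; 0 0 0 0 -1; 0 0 0 0 -1; 0 0 0 0 -1; 0 0 0 0 -1; 0 0 0 0 -1' 60 | egrep 'ee_pos|ft|grip|wid'
python3 -m crank '0 0 -.01 0 -1; 0 0 -.01 0 -1; 0 0 -.01 0 -1; 0 0 0 0 -1; 0 0 0 0 -1' 60 | egrep 'ee_pos|ft|torque|wid'
python3 -c "
from h import *
to([.57,-.211,.0744],89.2)"
```

```text
ee_pos: [0.5602, -0.2083, 0.0741]
ft_force: [-2.4, 0.8, 3.2]
width: 0.0156
grip_force: 60.0
ee_pos: [0.5604, -0.2082, 0.0801]
ft_force: [-0.1, -0.7, -4.9]
width: 0.0153
t=17.6 pos [ 0.5604 -0.2082  0.0801] yang 89.3 tilt 0.0 F [-0.1 -0.7 -4.9] T [-0.05 -0.14  0.03] w 0.0153 g 60.0 q [-0.23  0.45  0.64  1.73 -0.3   1.07  2.07]
 shift/0.2: [-0.048 -0.013  0.028] min rows 0.2 yaw/90: 0.002
```

```bash
P='ee_pos|ft'
python3 -m crank '-.03 0 0 0 -1; -.03 0 0 0 -1; -.03 0 0 0 -1; 0 0 0 0 -1' 60 | egrep $P
python3 -m crank '-.015 0 0 0 -1; 0 0 0 0 -1' 60 | egrep $P
python3 -m crank '-.015 0 0 0 -1; 0 0 0 0 -1' 60 | egrep $P
python3 -m crank '-.015 0 0 0 -1; 0 0 0 0 -1' 60 | egrep $P
python3 -m crank '-.015 0 0 0 -1; 0 0 0 0 -1' 60 | egrep $P
```

```text
ee_pos: [0.5794, -0.2082, 0.08]
ft_force: [-0.2, 1.4, -3.6]
ee_pos: [0.5816, -0.2085, 0.08]
ft_force: [-0.9, 0.4, -3.4]
ee_pos: [0.584, -0.2087, 0.08]
ft_force: [-1.3, 0.7, -2.8]
ee_pos: [0.5868, -0.2087, 0.0798]
ft_force: [-3.5, 0.3, -2.8]
ee_pos: [0.5899, -0.2088, 0.0798]
ft_force: [-4.2, -0.7, -3.3]
```

```bash
P='ee_pos|ft'
python3 -m crank '-.015 0 0 0 -1; 0 0 0 0 -1' 60 | egrep $P
python3 -m crank '-.015 0 0 0 -1; 0 0 0 0 -1' 60 | egrep $P
python3 -m crank '-.01 0 0 0 -1; 0 0 0 0 -1' 60 | egrep $P
python3 -c "
from h import *
to([.57,-.211,.0744],89.2)"
```

```text
ee_pos: [0.5924, -0.2089, 0.0798]
ft_force: [-6.1, -0.7, -2.4]
ee_pos: [0.5934, -0.209, 0.0796]
ft_force: [-15.5, 1.2, 4.7]
ee_pos: [0.5945, -0.2091, 0.0795]
ft_force: [-19.0, 2.2, 7.4]
t=19.4 pos [ 0.5945 -0.2091  0.0795] yang 89.3 tilt 0.5 F [-19.    2.2   7.4] T [ 0.66  4.78 -0.04] w 0.0158 g 60.0 q [-0.21  0.52  0.62  1.63 -0.33  1.11  2.07]
 shift/0.2: [ 0.122 -0.011  0.027] min rows 0.5 yaw/90: 0.001
```

```bash
P='ee_pos|ft'
python3 -m crank '0 0 -.01 0 -1; 0 0 -.01 0 -1; 0 0 0 0 -1' 60 | egrep $P
python3 -m crank '-.01 0 0 0 -1; -.01 0 0 0 -1; 0 0 0 0 -1' 60 | egrep $P
```

```text
ee_pos: [0.5942, -0.2088, 0.0819]
ft_force: [-12.7, 1.1, -7.1]
ee_pos: [0.5981, -0.2089, 0.0824]
ft_force: [-16.2, 1.1, -0.3]
```

12.7 N on the slide with no bench support means the end slide is home. Next I back off, flatten the carrier on the bench, and regrip at the centre.

```bash
P='ee_pos|ft|grip'
python3 -m crank '.02 0 -.02 0 -1; .05 0 -.02 0 -1; .1 0 0 0 -1; .1 0 0 0 -1; .1 0 0 0 -1; 0 0 0 0 -1' 60 | egrep $P
python3 -m crank '0 0 .03 0 -1; 0 0 .03 0 -1; 0 0 .02 0 -1; 0 0 0 0 -1' 10 | egrep $P
python3 -m crank '0 0 .01 0 -1; 0 0 .01 0 -1; 0 0 0 0 -1' 6 | egrep $P
```

```text
ee_pos: [0.5267, -0.2084, 0.0928]
ft_force: [0.3, 0.5, -4.9]
grip_force: 60.0
ee_pos: [0.5306, -0.2078, 0.0764]
ft_force: [3.6, -0.1, 0.3]
grip_force: 10.0
ee_pos: [0.5294, -0.2079, 0.0725]
ft_force: [4.2, 0.7, 2.6]
grip_force: 6.0
```

```bash
P='ee_pos|ft|grip|wid'
python3 -m crank '0 0 .01 0 -1; 0 0 .005 0 -1; 0 0 0 0 -1' 6 | egrep $P
python3 -m crank '0 0 0 0 -.15; 0 0 0 0 -.15; 0 0 0 0 -.15; 0 0 0 0 -.15; .05 0 -.015 0 -.15; .05 0 -.01 0 -.15; .05 0 0 0 -.15; .04 0 0 0 -.15; 0 0 0 0 -.15' 6| egrep $P
python3 -m crank '0 0 0 0 -1; 0 0 0 0 -1; 0 0 0 0 -1; 0 0 0 0 -1; 0 0 0 0 -1; 0 0 0 0 -1; 0 0 0 0 -1; 0 0 0 0 -1' 60 | egrep $P
python3 -m crank '0 0 -.02 0 -1; 0 0 -.03 0 -1; 0 0 -.04 0 -1; 0 0 -.04 0 -1; 0 0 0 0 -1; 0 0 0 0 -1' 60 | egrep $P
python3 -c "
from h import *
to([.50,-.211,.1],-.8)"
```

```text
ee_pos: [0.529, -0.2079, 0.0696]
ft_force: [0.5, 1.6, 6.6]
width: 0.0159
grip_force: 6.0
ee_pos: [0.4891, -0.2075, 0.0742]
ft_force: [0.6, 0.1, 0.0]
width: 0.0368
grip_force: 0.0
ee_pos: [0.4905, -0.2075, 0.0741]
ft_force: [2.1, -0.3, -1.1]
width: 0.0156
grip_force: 60.0
ee_pos: [0.4905, -0.2074, 0.1004]
ft_force: [0.9, 0.1, -4.1]
width: 0.0153
grip_force: 60.0
t=23.9 pos [ 0.4905 -0.2074  0.1004] yang 89.3 tilt 0.0 F [ 0.9  0.1 -4.1] T [ 0.01 -0.05 -0.02] w 0.0153 g 60.0 q [-0.28  0.27  0.69  1.88 -0.2   1.05  2.04]
 shift/0.2: [-0.048 -0.018  0.002] min rows 0.2 yaw/90: -0.998
```

```bash
P='ee_pos|ft|grip|wid'
python3 -m crank '0 0 0 .05 -1; 0 0 0 .09 -1; 0 0 0 .09 -1; 0 0 0 .09 -1; 0 0 0 .09 -1; 0 0 0 .09 -1; 0 0 0 .09 -1; 0 0 0 .09 -1; 0 0 0 .09 -1; 0 0 0 .09 -1' 60 | egrep $P
python3 -m crank '0 0 0 .09 -1; 0 0 0 .05 -1; 0 0 0 0 -1; 0 0 0 0 -1' 60 | egrep $P
python3 -c "
from h import *
to([.535,-.211,.080],-.8)"
```

```text
ee_pos: [0.4902, -0.2073, 0.0998]
ft_force: [1.1, -0.2, -4.2]
width: 0.0154
grip_force: 60.0
ee_pos: [0.4903, -0.2073, 0.0999]
ft_force: [0.9, 0.4, -3.3]
width: 0.0157
grip_force: 60.0
t=25.3 pos [ 0.4903 -0.2073  0.0999] yang -0.5 tilt 0.0 F [ 0.9  0.4 -3.3] T [-0.06  0.07  0.03] w 0.0157 g 60.0 q [-0.51  0.35  0.98  1.89 -0.33  1.07  0.59]
 shift/0.2: [-0.017  0.224  0.099] min rows 1.0 yaw/90: 0.003
```

```bash
P='ee_pos|ft'
python3 -m crank '0 .08 .05 0 -1; 0 .08 .05 0 -1; 0 .08 0 0 -1; 0 .05 0 0 -1; 0 0 0 0 -1' 60 | egrep $P
python3 -m crank '0 .02 0 0 -1; 0 0 0 0 -1' 60 | egrep $P
python3 -m crank '0 .02 0 0 -1; 0 0 0 0 -1' 60 | egrep $P
python3 -m crank '0 .02 0 0 -1; 0 0 0 0 -1' 60 | egrep $P
python3 -m crank '0 .015 0 0 -1; 0 0 0 0 -1' 60 | egrep $P
```

```text
ee_pos: [0.5493, -0.208, 0.0801]
ft_force: [-0.3, -0.7, -3.7]
ee_pos: [0.5523, -0.2082, 0.0803]
ft_force: [-0.5, -0.3, -3.7]
ee_pos: [0.5558, -0.2083, 0.08]
ft_force: [-3.1, -0.5, -4.0]
ee_pos: [0.5597, -0.2084, 0.0798]
ft_force: [-5.4, -0.5, -3.6]
ee_pos: [0.5628, -0.2084, 0.0798]
ft_force: [-4.6, -0.7, -3.9]
```

```bash
P='ee_pos|ft'
python3 -m crank '0 .015 0 0 -1; 0 0 0 0 -1' 60 | egrep $P
python3 -m crank '0 .015 0 0 -1; 0 0 0 0 -1' 60 | egrep $P
python3 -m crank '0 .01 0 0 -1; 0 0 0 0 -1' 60 | egrep $P
python3 -m crank '0 .01 0 0 -1; 0 0 0 0 -1; 0 0 0 0 -1' 60 | egrep $P
```

```text
ee_pos: [0.5647, -0.2086, 0.0797]
ft_force: [-9.7, 0.8, 0.6]
ee_pos: [0.5654, -0.2089, 0.0795]
ft_force: [-19.5, 2.1, 7.9]
ee_pos: [0.5659, -0.2092, 0.0794]
ft_force: [-24.7, 3.0, 11.9]
ee_pos: [0.5669, -0.2095, 0.0792]
ft_force: [-27.3, 2.1, 12.6]
```

```bash
P='ee_pos|ft'
python3 -m crank '0 0 -.01 0 -1; 0 0 -.01 0 -1; 0 0 0 0 -1; 0 0 0 0 -1' 60 | egrep $P
python3 -m crank '0 -.03 -.02 0 -1; 0 -.08 0 0 -1; 0 -.08 0 0 -1; 0 -.08 0 0 -1; 0 -.05 0 0 -1; 0 0 0 0 -1; 0 0 0 0 -1' 60 | egrep $P
python3 -c "
from h import *
to([.50,-.211,.076],-.8)"
```

```text
ee_pos: [0.5684, -0.2086, 0.0818]
ft_force: [-16.0, 1.0, -7.4]
ee_pos: [0.5104, -0.2074, 0.0885]
ft_force: [-0.2, 0.3, -4.1]
t=28.6 pos [ 0.5104 -0.2074  0.0885] yang -0.6 tilt 0.1 F [-0.2  0.3 -4.1] T [-0.01  0.05 -0.04] w 0.0153 g 59.4 q [-0.48  0.41  0.95  1.86 -0.38  1.07  0.61]
 shift/0.2: [-0.019 -0.052  0.062] min rows 0.3 yaw/90: 0.002
```

Both slides were pushed well past 5 N without bench support. Now I set the carrier down.

```bash
P='ee_pos|ft'
python3 -m crank '0 0 .025 0 -1; 0 0 .02 0 -1; 0 0 .01 0 -1; 0 0 .005 0 -1; 0 0 0 0 -1' 20 | egrep $P
python3 -m crank '0 0 .01 0 -1; 0 0 .01 0 -1; 0 0 0 0 -1' 8 | egrep $P
python3 -m crank '0 0 .01 0 -1; 0 0 0 0 -1' 8 | egrep $P
```

```text
ee_pos: [0.5093, -0.2077, 0.0759]
ft_force: [-0.7, -0.7, -4.0]
ee_pos: [0.509, -0.2081, 0.0727]
ft_force: [-4.5, 0.4, 6.3]
ee_pos: [0.509, -0.2084, 0.0709]
ft_force: [-6.0, -0.2, 8.0]
```

```bash
P='ee_pos|ft|wid'
python3 -m crank '0 0 -.005 0 -1; 0 0 0 0 -.1; 0 0 0 0 -.1; 0 0 0 0 -.1; 0 0 0 0 -.1; 0 0 0 0 -.1; 0 0 0 0 -.1' 3 | egrep $P
python3 -m crank '0 0 -.1 0 -.1; 0 0 -.2 0 -.1; 0 0 -.25 0 -.1; 0 0 -.25 0 -.1; 0 0 -.2 0 -.1; 0 0 0 0 -.1' | egrep $P
python3 - <<'E'
from h import *
from bench import cams
import cv2
to([.4,.1,.27],-.8)
# purple caps / white block in scene without viewing: print edge positions vs model of upright carrier
img=cams.camera("scene")["img"];cv2.imwrite("end.png",img)
hsv=cv2.cvtColor(img,cv2.COLOR_BGR2HSV)
roi=np.zeros(img.shape[:2],bool);q=proj("scene",(.51,-.208,.05))[0].astype(int);roi[q[1]-25:q[1]+25,q[0]-30:q[0]+30]=1
m=(cv2.inRange(hsv,(115,60,0),(160,255,255))>0)&roi
y,x=np.nonzero(m);print("roi c",q,"caps n",m.sum(),"mean",x.mean().round(1),y.mean().round(1),"span",x.min(),x.max(),y.min(),y.max())
print("cap plane mean -> world z.065",ray("scene",(x.mean(),y.mean()),.065).round(3))
for r in range(q[1]-26,q[1]+24,2): print(''.join('P' if m[r,c] else ' .:-=+*#%@'[min(9,int(img[r,c].mean()//25))] for c in range(q[0]-32,q[0]+32)))
E
```

```text
ee_pos: [0.5094, -0.2077, 0.0711]
ft_force: [-1.0, 0.6, 0.1]
width: 0.039
ee_pos: [0.5113, -0.209, 0.2762]
ft_force: [0.6, -0.2, -1.2]
width: 0.0391
t=30.9 pos [ 0.5113 -0.209   0.2762] yang -0.7 tilt 0.4 F [ 0.6 -0.2 -1.2] T [-0.16  0.01 -0.01] w 0.0391 g 0.0 q [-0.62  0.21  1.08  1.62 -0.19  1.41  0.47]
 shift/0.2: [ 1.538 -0.575  0.026] min rows 6.6 yaw/90: 0.001
roi c [273 249] caps n 60 mean 277.7 251.0 span 269 287 243 258
cap plane mean -> world z.065 [ 0.535 -0.206  0.065]
**********************************************************+===--
********#*************************************************+=----
*******#************************************************+==-----
***************************************************++*+=--------
**************************###*******************+=====--------==
***********************#*********************+======---------===
***************************************####*++======-------=====
**********************************#%%%%%#*+++=======------======
***************#***************#%%%%%#*+++++++======-------=====
****************************#
[... 310 characters left out ...]
*##%%%#*+++===++++PPP+++++PPP*****###*+*++========
****************##%%%#+++++=PPP++++PPP+*+++*#%#**++++++*++======
****************+*##%#*+++++===P++++PP+**####*+++++++==++=======
*****************++*##*++++***+PPP+****###**++==++=++**+========
******************+++**###%%%%#*+++*###**++====++++****++==+++==
********************+++*##%%%%%######*++====++++************+==-
**********************+++**#%%%%%#*++=====+++************+=====-
************************++++*##*+++++++=+++***********++=--=-==-
**************************+++++++++++++************+==-===-====+
********#*******************+++++++++***********++====--=--=+***
*******#**********************+++*************+=-==+++===+******
```

```bash
python3 -c "
from bench import workorder
print(workorder.close_job())"
```

```text
the job is handed in; nothing more can be done
None
```

I pressed both slides against the steel bracket until the force rose well past 5 N (12.7 N on the end slide, 16 N on the side), set the carrier down and let go of it, and handed in the job at about 31 s; by force and camera readings it looked upright, but the judge gave no result back.

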